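Lower the ratchet forearm rest at the sampling table

TASK

The forearm rest is locked in a raised position by its ratchet. Press the red end of the pawl down until the pawl flips over and stays clear of the teeth, push the rest's arm all the way down until it lies level on its stop, then press the black end of the pawl down so that the pawl drops back into the teeth. Only press and push with the fingertips: do not grasp or raise the arm, do not force it down while the pawl still holds it, and leave the things standing around the rest where they are.

Things in the scene. Friction and masses are not known exactly. Their poses are not given: they have to be found in the camera images.
- rest: Fixed base of the forearm rest: a light grey plate 370 x 120 x 8 mm, screwed down, with two cheeks that carry the pins. Origin at the centre of the plate's underside on the table, z up. Its x axis runs along the rest: the arm's free end points to -x, the hinge lies at x = +45 mm and the pawl with its red and black pads beyond the hinge on the +x side; everything lies on the line y = 0.
- rest_hinge (a point): Centre of the arm's hinge, 72 mm above the table; the hinge line runs along the base's y axis. Does not move with the arm.
- rest_arm (a joint): Angle of the arm (rad): 0 = level on its stop (fully down), grows as the free end is raised; it starts somewhere between 0.42 and 0.70. The hinge is stiff: the arm stays where it is left and needs 1 to 5 N at push_point to be pushed down once the pawl is clear; at 0 it meets a firm stop. With the pawl engaged the arm can still be raised but goes down at most 0.12 rad before a tooth stops it.
- push_point (a point): Point on the arm's upper face (a dark blue trough 178 mm long, flat floor 64 mm wide between two side rolls 13 mm high), on the trough's centre line, 170 mm from the hinge along the arm and 17 mm above the hinge line square to the arm. It moves on a circle round rest_hinge: at angle q it lies 170*cos(q) - 17*sin(q) mm from the hinge towards the base's -x, and 170*sin(q) + 17*cos(q) mm above the hinge.
- pawl (a joint): Angle of the ratchet pawl (rad), a see-saw on a pin that is sprung over centre: 0 = nose hooked in the teeth, 0.30 = thrown clear. It snaps to either end once past about 0.14 and stays there; the teeth are cleared at about 0.10. 1 to 3 N on a pad move it. It starts engaged (now and then riding up to 0.09 on a tooth's tip).
- red_pad (a point): Middle of the top of the red thumb pad (34 mm along the base's x, 32 mm across), the pawl's outer end, moving with the pawl. Pressing it straight down frees the pawl. It stands about 136 mm above the table when the pawl is engaged and sinks by 13 mm over the pawl's travel to a rigid stop.
- black_pad (a point): Middle of the top of the black thumb pad (30 mm along the base's x, 32 mm across) above the pawl's nose, beside the hinge, moving with the pawl. Pressing it straight down puts the pawl back into the teeth. It stands about 148 mm above the table when the pawl is engaged; when the pawl is clear it stands 17 mm higher and 10 mm farther along the base's +x, and slides back by this much under the fingertip as it is pressed. The pawl has a rigid stop at the end of its travel.
- dropper_bottle: Loose small white dropper bottle with a green cap, standing, 20 mm across, 64 mm high, origin under its centre. Leave it alone.
- thermometer: Loose white infrared thermometer lying on its side, 51 x 136 x 40 mm, origin under its centre. Leave it alone.
- tube_sample: Loose white sample tube with a blue cap, lying, 14 x 72 x 14 mm, origin under its centre. Leave it alone.
- oximeter: Loose finger oximeter, black and white, 33 x 60 x 30 mm, origin under its centre. Leave it alone.

How it is judged:
By the outcome, as a careful person would: the job done as asked, in the order asked, and still so for the second after the job is handed in, with the robot touching nothing.
It also fails if it takes over 48 s, if anything falls off the work surface, if the arm or the gripper's body presses on something with over 40 N, if the wrist force passes 120 N, or if a joint passes its speed limit or range.

ROBOT

A 7-joint arm with a two-finger parallel gripper is mounted at the origin on a cart in front of the work surface, level with it; the furniture and walls round the work are solid. World frame = base frame: x ahead of the robot, y to its left, z up, the work surface at z = 0. Lengths are in mm, angles in rad, forces in N, time in s.
With the tool pointing down it reaches from about 425 to 1025 mm from the base axis. Payload 3.6 kg.
Tool frame: the origin (TCP) lies midway between the tips of the shut fingers; the grasp point (between the pads) lies 19 mm behind it; z points along the fingers, y is the direction in which the jaws open and shut (so a half turn about z gives the same grasp; the last joint's range is limited). The gripper opens to 85 mm and grips with 20 to 120 N. Pads are 22 mm wide; open, the fingers measure 114 mm over their backs; the gripper's body (76 mm by 85 mm) begins 54 mm behind the grasp point. The pads swing forward as they close: fully open they stand 13 mm farther back than shut.
Start: joints at [-1.286, 0.591, 0.048, 1.609, -0.033, 0.943, -0.034], TCP at [267.431, 673.877, 231.302] pointing down, gripper open.
Joint ranges: [-2.69, 2.69], [-0.47, 2.24], [-1.27, 1.36], [0.19, 2.51], [-1.53, 4.68], [0.08, 2.07], [-3.09, 3.09]. Speed limits (rad/s): [2.57, 2.57, 3.14, 3.14, 3.14, 3.14, 3.14].

INTERFACE

Orientations are given as a rotation vector (axis times angle).
In Python, from workcell import bot gives the robot as it stands.
- The arm moves only by the shell command python3 -m creep 'ROWS' [OPENING]. ROWS is JSON, a list of rows, each a list of 4 numbers: the shift along the world's x, y, z in mm, then the turn about the world's z in degrees. In form: [[x, y, z, spin], ...]. A call has 1 to 20 rows; each row shifts and turns the commanded pose from where the row before left it; what a row does not reach is not made up. A row lasts 1/10 s, in which the tool goes at most 50 mm and 8.59 degrees, less where a joint would pass 70% of its speed; a pose out of reach is approached as far as the arm can. A call is refused whole if a number of a shift passes 50 or a number of a turn 8.59, either way. A call with a gripper value outside its range is refused whole. OPENING is the finger opening in mm, from 0 to 85.4, set as the call begins (- or left out, the last holds). The fingers move at their own pace and stop on an object; the grip force is fixed at half the most. Time passes only in rows, so rows that do not move let the fingers close. It gives the time, the measured TCP pose, the force and the opening at its end, in the units of the state.
- bot.sense(): the state, without advancing time (a new reading comes with each control period).
- bot.grab_frame(name): name is "scene" or "top" or "wrist"; returns the picture (420x560x3 uint8, red, green, blue); there is no depth.
- bot.calibration(name): a dict with "intrinsics" (3x3 intrinsics, pixels), "extrinsics" (4x4, takes a point from world to camera coordinates); the wrist camera has in their place "tool_from_camera" (4x4, takes a point from camera to tool coordinates, whose origin is the TCP and whose axes are the flange's). Camera axes: x right, y down, z forward; pixel columns grow to the right and rows downward; lengths in mm; the calibration is good to about 2 mm. A picture is of the moment at which its call begins: read the wrist's pose just before it. calibration takes no time and is no camera call.
- bot.close_job(): hands the job in, once; it reports no verdict.
Trained networks look in the newest picture that a camera, given by its name, has taken for a name from the list of things; names that differ only in an ending like _2 or _b are one class to them, and where a whole thing is asked for, a point or a joint stands for the part that bears it (a point fixed in the world has none). Each returns a list of dicts, best first, with "confidence" (0 to 1); they miss things now and then, are a little off and sometimes report something else, mostly with a low value. They report only what shows in the picture. A call takes as long as a camera call.
- bot.spot_in(query, camera): "xyz" ([x, y, z] in mm, in world coordinates, good to about 4 mm: the middle of the surface that is visible of it).
- bot.cut_out(query, camera): "pixels" (420x560 bool, what is visible of it).
- bot.place_of(query, camera): "xyz" ([x, y, z] in mm, in world coordinates, good to about 4 mm: a listed point, or the origin of a listed thing).
The state is a dict: "clock": time; "joint_pos": joint angles; "joint_velocities": joint speeds; "effort": joint torques, N m; "ee_pos": TCP position; "orientation": TCP orientation; "force": force on the tool from outside, world axes, zero at the start; "ft_torque": the same for the moment, N m; "opening": finger opening in mm.
Only numpy, scipy, OpenCV 4.12 (cv2) and the standard library are available. Lean on these libraries where they do the work, as an engineer would, in place of code of your own. Each camera call takes 0.05 s, during which the arm holds its last target.

## Working session

There is one attempt and no reset: what is moved stays moved. The work goes in short steps, Python scripts to look and compute and a shell command to move; the robot and the scene stay as the last step left them, time stands still between calls to the robot, and variables do not carry over. Pictures are saved under pics/ and viewed, and the job is handed in when it is done.

```bash
mkdir -p pics
python3 - <<'E'
from workcell import bot
import cv2
s=bot.sense();print(s['clock'],s['ee_pos'],s['orientation'],s['force'],s['opening'])
for c in ['scene','top']:
    im=bot.grab_frame(c);cv2.imwrite(f'pics/{c}1.png',im[:,:,::-1])
    for q in ['rest','rest_hinge','push_point','red_pad','black_pad','dropper_bottle','thermometer','tube_sample','oximeter']:
        r=bot.place_of(q,c);print(c,q,[([round(v) for v in d['xyz']],round(d['confidence'],2)) for d in r[:2]])
E
```

```text
0.0 [267.11832945 673.11178341 230.14350469] [-0.58977301 -3.085433    0.00347248] [ 0.48031778 -0.23638294  0.08536596] 85.54342398357173
scene rest [([556, 102, 1], 0.66)]
scene rest_hinge [([517, 90, 72], 0.58)]
scene push_point [([644, 148, 168], 0.6)]
scene red_pad [([416, 38, 136], 0.94)]
scene black_pad [([512, 82, 147], 0.65)]
scene dropper_bottle [([415, 40, 135], 0.59), ([402, 152, 1], 0.48)]
scene thermometer [([675, 16, -1], 0.97)]
scene tube_sample [([599, 265, -2], 0.44)]
scene oximeter [([499, -44, -2], 0.81)]
top rest [([558, 106, -1], 0.96)]
top rest_hinge [([518, 90, 73], 0.96)]
top push_point [([643, 150, 170], 0.67)]
top red_pad [([415, 36, 139], 0.61)]
top black_pad [([505, 84, 152], 0.68), ([497, -42, -1], 0.51)]
top dropper_bottle []
top thermometer [([667, 16, 2], 0.56)]
top tube_sample [([593, 271, 1], 0.55)]
top oximeter [([496, -42, 1], 0.56)]
```

View pics/scene1.png

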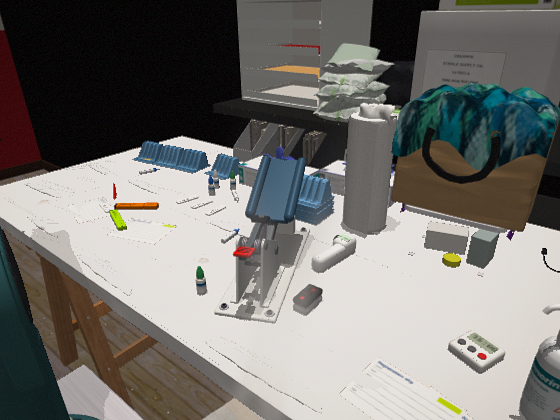

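View pics/top1.png

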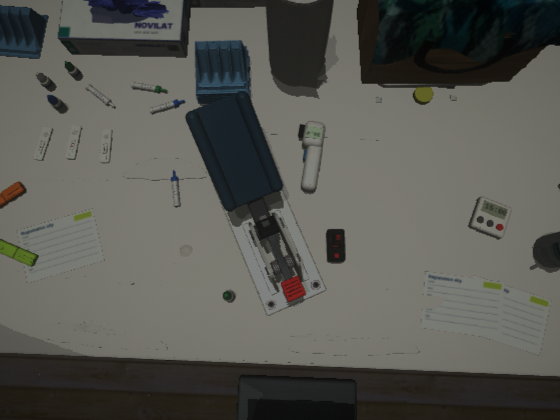

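```bash
cat > h.py <<'E'
import numpy as np,cv2
from workcell import bot
def proj(c,P):
    k=bot.calibration(c);T=np.array(k['extrinsics']);K=np.array(k['intrinsics'])
    p=T[:3,:3]@np.array(P,float)+T[:3,3];p=K@p;return p[:2]/p[2]
def unproj(c,uv,z):
    k=bot.calibration(c);T=np.array(k['extrinsics']);K=np.array(k['intrinsics'])
    d=T[:3,:3].T@np.linalg.inv(K)@np.array([uv[0],uv[1],1.]);o=-T[:3,:3].T@T[:3,3]
    return o+d*(z-o[2])/d[2]
E
python3 - <<'E'
from h import *
im=cv2.imread('pics/top1.png')
b,g,r=[im[:,:,i].astype(int) for i in range(3)]
m=((r>90)&(g<70)&(b<70));m[:, :270]=0;m[:,:270]=0;m[:270]=0;m[:,310:]=0
ys,xs=np.nonzero(m);print(len(xs),xs.mean(),ys.mean())
(c,sz,a)=cv2.minAreaRect(np.c_[xs,ys].astype(np.float32));print(c,sz,a,unproj('top',c,136),unproj('top',(xs.mean(),ys.mean()),136))
for c,n in(('top','top1'),('scene','scene1')):
    im=cv2.imread(f'pics/{n}.png')
    for P in [(415,37,136),(508,83,148),(518,90,72),(643,149,169),(557,104,0)]:
        p=proj(c,P);print(c,P,p.round()); cv2.circle(im,tuple(int(v) for v in p.round()),2,(0,255,255),-1)
    u0,v0=(170,70) if c=='top' else (200,140)
    cv2.imwrite(f'pics/{c}2.png',cv2.resize(im[v0:v0+250 if c=='top' else v0+190,u0:u0+180],None,fx=2.4 if c=='top' else 3,fy=2.4 if c=='top' else 3,interpolation=cv2.INTER_CUBIC))
E
```

```text
310 292.93225806451613 288.2225806451613
(292.9138488769531, 287.9655456542969) (20.352500915527344, 19.30204963684082) 66.80140686035156 [411.15162789  35.65885322 136.        ] [410.74732585  35.61484772 136.        ]
top (415, 37, 136) [292. 285.]
top (508, 83, 148) [266. 226.]
top (518, 90, 72) [264. 227.]
top (643, 149, 169) [229. 141.]
top (557, 104, 0) [259. 212.]
scene (415, 37, 136) [245. 249.]
scene (508, 83, 148) [260. 217.]
scene (518, 90, 72) [262. 247.]
scene (643, 149, 169) [278. 180.]
scene (557, 104, 0) [270. 266.]
```

View pics/top2.png

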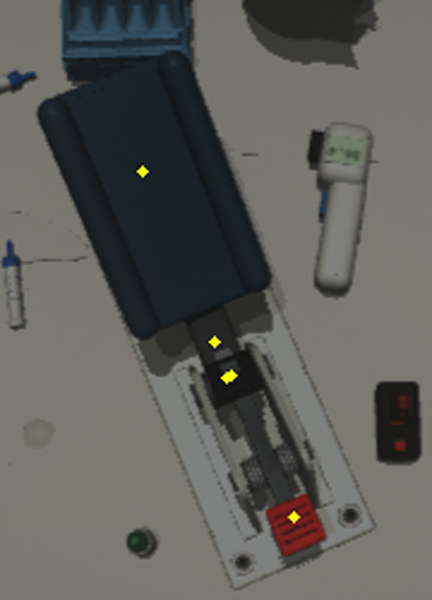

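View pics/scene2.png

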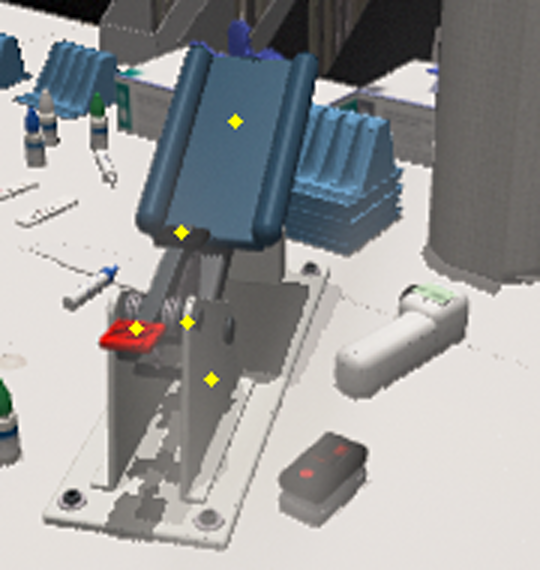

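```bash
python3 - <<'E'
from h import *
from scipy.spatial.transform import Rotation as R
print(R.from_rotvec(bot.sense()['orientation']).as_matrix().round(3))
print(unproj('top',(235/2.4+170,376/2.4+70),148), unproj('top',(297/2.4+170,526/2.4+70),136))
E
python3 -m creep '[[20,-45,0,7.4],[20,-45,0,7.4],[20,-45,0,7.4],[20,-45,0,7.4],[20,-45,0,7.4],[20,-45,0,7],[20,-45,0,0],[20,-45,0,0],[-2,-46,0,0],[-2,-46,0,0],[-2,-46,0,0],[-2,-46,0,0],[-2,-46,-20,0],[-2,-46,-20,0],[0,0,0,0],[0,0,0,0],[0,0,0,0]]' 0
```

```text
[[-0.93   0.369  0.   ]
 [ 0.369  0.93   0.   ]
 [-0.     0.    -1.   ]]
[506.80676173  79.77386833 148.        ] [409.31118624  34.25355971 136.        ]
clock: 2.7
ee_pos: [416.4, 39.4, 192.0]
orientation: [-0.611, 3.08, 0.001]
force: [-0.3, 0.5, -0.1]
opening: 0.1
```

Run:
```python
from h import *
for c in ['wrist','scene']:
    im=bot.grab_frame(c);cv2.imwrite(f'pics/{c}3.png',im[:,:,::-1])
    for q in ['red_pad','black_pad','rest_hinge']:
        print(c,q,[(np.round(d['xyz']),d['confidence']) for d in bot.place_of(q,c)[:1]])
```

```text
wrist red_pad [(array([413.,  42., 134.]), 0.57)]
wrist black_pad [(array([505.,  86., 144.]), 0.83)]
wrist rest_hinge []
scene red_pad [(array([416.,  40., 134.]), 0.97)]
scene black_pad [(array([507.,  82., 148.]), 0.96)]
scene rest_hinge [(array([516.,  87.,  72.]), 0.88)]
```

View pics/wrist3.png

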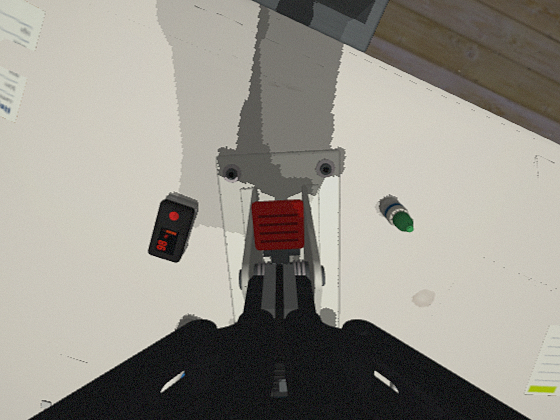

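View pics/scene3.png

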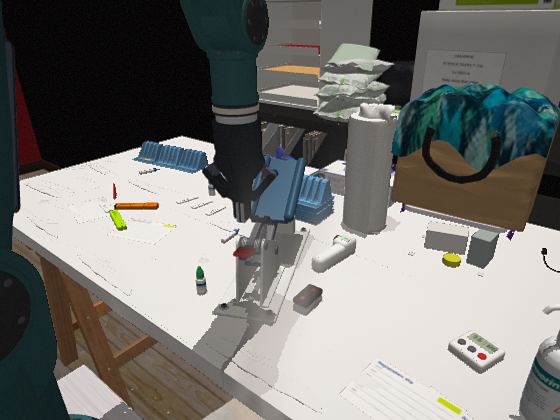

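```bash
python3 -m creep '[[-1,-1,-25,0],[0,0,-20,0],[0,0,-5,0],[0,0,-4,0],[0,0,-4,0],[0,0,-4,0],[0,0,-2,0],[0,0,0,0]]'
```

```text
clock: 3.9
ee_pos: [414.8, 37.3, 127.5]
orientation: [-0.609, 3.081, 0.0]
force: [-0.0, -0.0, 0.0]
opening: 0.1
```

```bash
python3 -m creep '[[0,0,-2,0],[0,0,-2,0],[0,0,-1,0],[0,0,0,0]]'
python3 - <<'E'
from h import *
for c in ['wrist','scene','top']:
    im=bot.grab_frame(c);cv2.imwrite(f'pics/{c}4.png',im[:,:,::-1])
    for q in ['red_pad','black_pad']:
        print(c,q,[(np.round(d['xyz']),d['confidence']) for d in bot.place_of(q,c)[:1]])
E
```

```text
clock: 4.3
ee_pos: [415.0, 37.3, 123.9]
orientation: [-0.609, 3.081, -0.0]
force: [-4.4, -0.2, 19.6]
opening: -0.1
wrist red_pad [(array([410.,  37., 119.]), 0.75)]
wrist black_pad [(array([403., 153.,  -2.]), 0.22)]
scene red_pad [(array([413.,  37., 120.]), 0.83)]
scene black_pad [(array([501.,  78., 163.]), 0.73)]
top red_pad []
top black_pad [(array([494.,  80., 166.]), 0.77)]
```

View pics/wrist4.png

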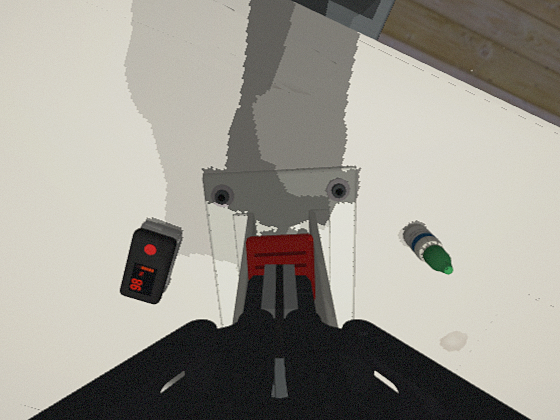

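```bash
python3 -m creep '[[0,0,10,0],[0,0,35,0],[0,0,35,0],[20,10,25,0],[46,21,0,0],[46,21,0,0],[46,21,0,0],[46,21,0,0],[27,12,-10,0],[0,0,-15,0],[0,0,0,0],[0,0,0,0]]';python3 - <<'E'
from h import *
for c in ['wrist','scene']:
    im=bot.grab_frame(c);cv2.imwrite(f'pics/{c}5.png',im[:,:,::-1])
    for q in ['red_pad','black_pad','push_point']:
        print(c,q,[(np.round(d['xyz']),d['confidence']) for d in bot.place_of(q,c)[:1]])
E
```

```text
clock: 5.95
ee_pos: [641.5, 141.3, 201.7]
orientation: [0.608, -3.079, 0.001]
force: [-0.3, -1.2, 0.6]
opening: -0.1
wrist red_pad []
wrist black_pad []
wrist push_point [(array([646., 148., 163.]), 0.6)]
scene red_pad [(array([413.,  39., 123.]), 0.97)]
scene black_pad [(array([503.,  78., 164.]), 0.87)]
scene push_point [(array([644., 149., 170.]), 0.81)]
```

View pics/scene5.png

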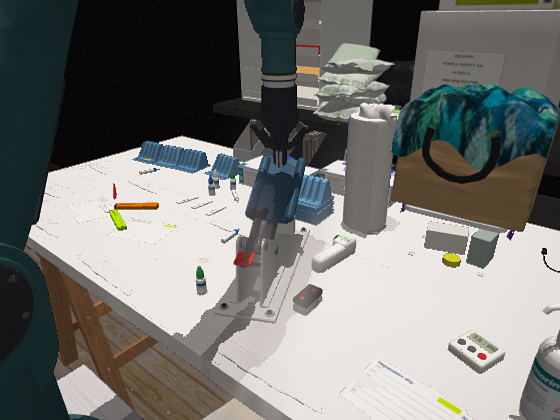

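View pics/wrist5.png

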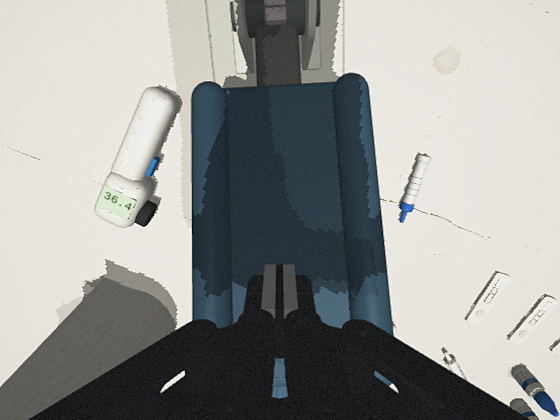

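```bash
python3 -m creep '[[2,4,-10,0],[0,0,-10,0],[0,0,-5,0],[3,1,-5,0],[3,1,-5,0],[3,1,-5,0],[3,1,-5,0],[0,0,0,0]]'
```

```text
clock: 7.15
ee_pos: [658.1, 150.4, 156.7]
orientation: [-0.609, 3.081, -0.0]
force: [0.2, 0.5, 0.1]
opening: -0.1
```

```bash
python3 -m creep '[[2,1,-5,0],[2,1,-5,0],[2,1,-5,0]]'
python3 - <<'E'
from h import *
for c in ['wrist','scene']:
    im=bot.grab_frame(c);cv2.imwrite(f'pics/{c}6.png',im[:,:,::-1])
    for q in ['red_pad','push_point']:
        print(c,q,[(np.round(d['xyz']),d['confidence']) for d in bot.place_of(q,c)[:1]])
E
```

```text
clock: 7.45
ee_pos: [664.5, 153.3, 142.6]
orientation: [-0.608, 3.08, -0.0]
force: [-0.1, -0.6, 2.0]
opening: -0.2
wrist red_pad [(array([659., 154., 134.]), 0.45)]
wrist push_point [(array([659., 156., 136.]), 0.74)]
scene red_pad [(array([411.,  36., 121.]), 0.75)]
scene push_point [(array([658., 156., 138.]), 0.64)]
```

View pics/scene6.png

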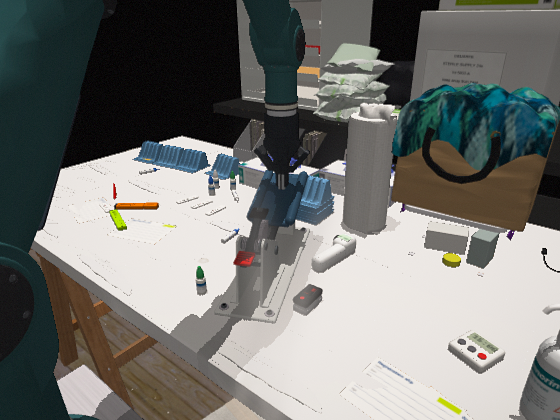

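```bash
python3 -m creep '[[2,1,-6,0],[1,1,-6,0],[1,0,-6,0],[1,1,-6,0],[1,0,-6,0],[1,0,-6,0],[0,0,-6,0],[0,0,-4,0],[0,0,0,0]]'
```

```text
clock: 8.65
ee_pos: [668.9, 155.7, 95.1]
orientation: [0.608, -3.078, 0.001]
force: [0.2, 0.0, -0.7]
opening: -0.1
```

```bash
python3 -m creep '[[0,0,-3,0],[0,0,-2,0],[0,0,-2,0],[0,0,0,0]]'
```

```text
clock: 9.05
ee_pos: [670.2, 156.1, 89.3]
orientation: [0.609, -3.082, 0.0]
force: [-0.4, 1.0, -0.1]
opening: 0.2
```

```bash
python3 -m creep '[[0,0,-2,0],[0,0,-1,0],[0,0,0,0]]'
```

```text
clock: 9.35
ee_pos: [670.4, 156.1, 89.0]
orientation: [0.608, -3.082, 0.0]
force: [-4.8, -1.4, 13.8]
opening: 0.3
```

```bash
python3 -m creep '[[0,0,-1,0],[0,0,0,0],[0,0,0,0]]'; python3 -m creep '[[0,0,6,0],[0,0,34,0],[0,0,40,0],[0,0,40,0],[-40,-18,10,0],[-40,-18,0,0],[-40,-18,0,0],[0,0,0,0],[0,0,0,0]]'
python3 - <<'E'
from h import *
for c in ['scene','top','wrist']:
    im=bot.grab_frame(c);cv2.imwrite(f'pics/{c}7.png',im[:,:,::-1])
    for q in ['red_pad','black_pad','push_point','rest_hinge']:
        print(c,q,[(np.round(d['xyz']),d['confidence']) for d in bot.place_of(q,c)[:1]])
E
```

```text
clock: 9.65
ee_pos: [670.4, 156.2, 89.0]
orientation: [0.608, -3.082, 0.0]
force: [-6.1, -2.1, 20.0]
opening: -0.1
clock: 10.55
ee_pos: [549.5, 101.6, 215.5]
orientation: [-0.608, 3.082, -0.0]
force: [1.1, 0.5, 0.5]
opening: -0.1
scene red_pad [(array([412.,  39., 122.]), 0.66)]
scene black_pad [(array([497.,  76., 167.]), 0.72)]
scene push_point [(array([669., 164.,  88.]), 0.68)]
scene rest_hinge [(array([517.,  89.,  69.]), 0.73)]
top red_pad []
top black_pad [(array([594., 271.,   0.]), 0.47)]
top push_point []
top rest_hinge []
wrist red_pad []
wrist black_pad [(array([494.,  79., 162.]), 0.61)]
wrist push_point []
wrist rest_hinge []
```

View pics/scene7.png

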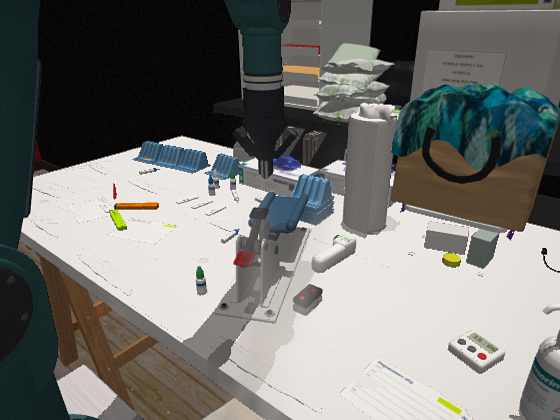

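View pics/wrist7.png

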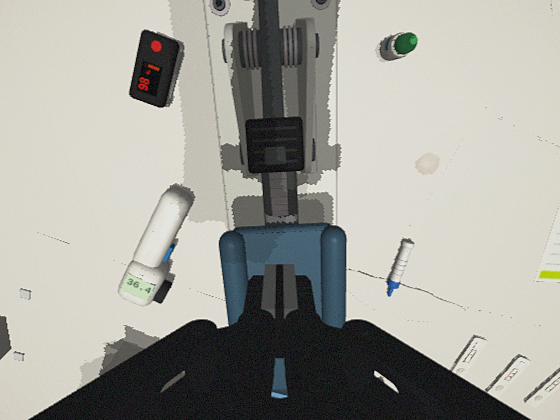

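```bash
python3 -m creep '[[-25,-11,0,0],[-24,-11,0,0],[0,0,-20,0],[0,0,-18,0],[0,0,-5,0],[0,0,-4,0],[1,0,-3,0],[2,1,-3,0],[2,1,-3,0],[1,1,-3,0],[0,0,0,0]]'
```

```text
clock: 12.4
ee_pos: [507.4, 83.4, 156.1]
orientation: [0.609, -3.082, 0.0]
force: [-1.3, 0.4, 0.0]
opening: -0.2
```

```bash
python3 -m creep '[[1,0,-3,0],[0,0,-2,0],[0,0,-2,0],[0,0,0,0]]'
```

```text
clock: 12.8
ee_pos: [508.3, 83.2, 149.4]
orientation: [0.609, -3.082, 0.0]
force: [-0.5, -0.3, 0.6]
opening: 0.1
```

```bash
python3 -m creep '[[0,0,-2,0],[0,0,-1,0],[0,0,0,0]]'
```

```text
clock: 13.1
ee_pos: [508.5, 83.2, 148.7]
orientation: [-0.609, 3.082, -0.0]
force: [-5.2, -0.6, 19.0]
opening: -0.1
```

```bash
python3 -m creep '[[0,0,6,0],[0,0,30,0],[0,0,40,0],[0,25,30,0],[-10,45,0,0],[-10,45,0,0],[-10,45,0,0],[-10,45,0,0],[-10,45,0,0],[-10,45,0,0],[0,0,0,0],[0,0,0,0]]'
python3 - <<'E'
from h import *
for c in ['scene','top']:
    im=bot.grab_frame(c);cv2.imwrite(f'pics/{c}8.png',im[:,:,::-1])
    for q in ['red_pad','black_pad','push_point','dropper_bottle','thermometer','tube_sample','oximeter']:
        print(c,q,[(np.round(d['xyz']),d['confidence']) for d in bot.place_of(q,c)[:1]])
E
```

```text
clock: 14.3
ee_pos: [447.4, 379.6, 252.0]
orientation: [0.614, -3.08, 0.0]
force: [0.6, -1.1, 0.4]
opening: -0.1
scene red_pad []
scene black_pad [(array([509.,  84., 147.]), 0.68)]
scene push_point [(array([667., 160.,  88.]), 0.7)]
scene dropper_bottle [(array([401., 152.,   1.]), 0.5)]
scene thermometer [(array([668.,  18.,   1.]), 0.71)]
scene tube_sample [(array([598., 267.,   1.]), 0.58)]
scene oximeter [(array([498., -43.,   2.]), 0.57)]
top red_pad [(array([411.,  36., 135.]), 0.56)]
top black_pad [(array([505.,  83., 153.]), 0.77)]
top push_point [(array([669., 158.,  91.]), 0.61)]
top dropper_bottle [(array([403., 151.,  -1.]), 0.6)]
top thermometer [(array([666.,  16.,   0.]), 0.88)]
top tube_sample [(array([596., 271.,  -2.]), 0.79)]
top oximeter [(array([496., -42.,  -3.]), 0.75)]
```

View pics/scene8.png

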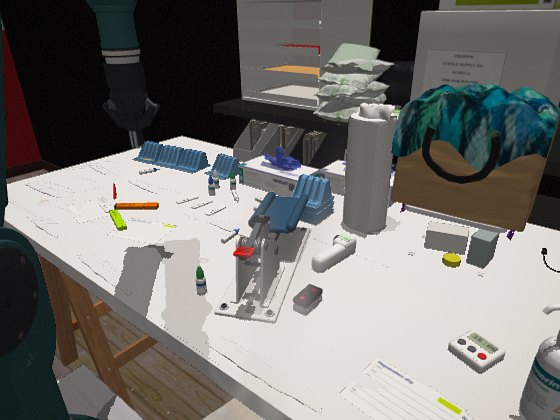

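View pics/top8.png

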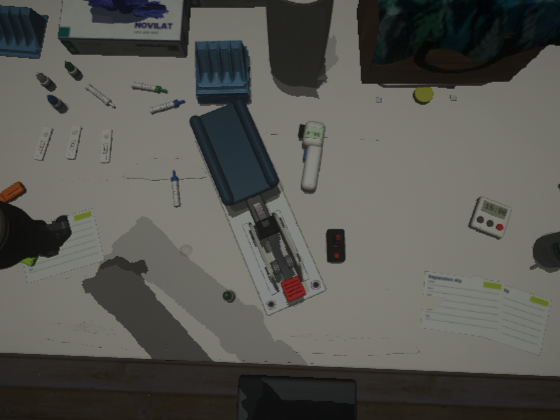

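The arm is level. The red pad is back up (scene 243,252; top 292,289), the black pad is down, and the loose things are where they were.

```bash
python3 -c "
from workcell import bot
print(bot.close_job())"
```

```text
the job is handed in; nothing more can be done
None
```

The forearm rest is down on its stop with the pawl back in the teeth, and I handed the job in at about 15 s of the 48 s allowed. I worked in the order asked, using only the shut fingertips.

- **Freeing the pawl:** I pressed the red end to its stop, with about 20 N on the fingertips. The pawl stayed clear: red pad at about 122 mm and black pad at about 165 mm once I let go.
- **Lowering the arm:** I pushed it down with little resistance. It met the firm stop with the fingertip at 89.0 mm and 20 N, which is the height expected for a level arm.
- **Re-engaging the pawl:** I pressed the black end to its stop at 148.7 mm, with 19 N.

**Last checks, with the robot well clear:**
- The push point read 88–91 mm and the red pad 135 mm, as expected.
- The black pad read 147 mm from the scene camera and 153 mm from the top camera. The top camera had read it high at the start too (152 mm), and the pictures show the pawl engaged.
- The bottle, thermometer, tube and oximeter were where they started, within measurement error.
- The scene camera did not report the red pad in the final look, though it is visible in that picture. Its 135 mm height comes from the top camera alone.

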